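# Tip the snap-lid connector tub into a parts tray and add the bezels

### The job

Make up a parts tray for the repair: lift the top tray off the pile and stand it on the counter under the pour lip of the tipping tub, swing the tub's lid fully back until it snaps over and stays, and only then tip the tub right over by its side handle so that every connector drops into the tray. Then bring the tub back level, shut its lid, and lay every smoky LED bezel that lies on the counter in the tray as well (pick up any connector that missed). Never tip the tub with its lid shut or half open, and leave the other trays and everything else on the counter where they are.

Things in the scene. Friction and masses are not known exactly. Their poses are not given: they have to be found in the camera images.
- stand: Dark steel stand fixed to the counter, carries the tipping tub. Origin on the counter below the tub's pivot axis; the pour lip points along local -x; the pivot axis runs along local y, 115 mm up. Its two cheeks (125 mm high, y +-50 to 56 mm) and base reach no further forward than x = -8 mm: a tray can stand in front of them.
- tub (a joint): Tilt of the grey tub about its pivot (rad): 0 level, 1.75 tipped right over towards the lip (stops). Stiff: it stays where left, takes about 4 to 7 N at the handle. Level it spans (stand frame, mm) x -54 to 77, y +-44, z 115 to 153: flat floor from x = 0 to 73, then a ramp rising 30 degrees to the lip. Contents have slid out by 1.7.
- tub_handle (a point): Grip point of the tub's side handle: round steel bar, 12 mm thick, along the stand's local +y, from 44 to 114 mm out from the tub's middle (this point: 90; up to 100 can be gripped), then a 20 mm end disc. Level it lies 75 mm behind (local +x) and 20 mm above the pivot axis; it circles that axis at 78 mm radius, up and over towards the lip. The bar can turn between the fingers.
- tub_lip (a point): Middle of the tub's pour lip (moves with the tub). Level it overhangs 54 mm in front of the pivot axis, the tub's underside there 115 mm above the counter; fully tipped it is about 25 mm in front of the axis and 55 mm above the counter.
- lid (a joint): Angle of the clear plastic lid relative to the tub (rad): 0 shut, 2.2 fully back (stop). Snap hinge with an over-centre detent at about 1.5: let go below 1.3 it falls shut by itself, let go above 1.65 it snaps fully back to 2.2 and stays there even when the tub is tipped. Moving it takes at most about 2 N at the handle.
- lid_hinge (a point): Middle of the lid's hinge line, parallel to the pivot axis; with the tub level it is 77 mm behind (stand local +x) the pivot axis and 155 mm above the counter. The lid is a plate 138 mm long, 92 mm wide, 4 mm thick, from the hinge line to over the lip.
- lid_handle (a point): Middle of the lid's black bar handle: round, 10 mm thick, parallel to the hinge line, 54 mm free between its two legs, its axis 34 mm off the lid's mid-plane on the outer face and 125 mm along the lid from the hinge. Lid shut: 189 mm above the counter, near the lip. The bar can turn between the fingers. With the lid back it is on the rear side and can be pushed forward to shut the lid.
- catch (a point): Point on the counter 90 mm in front of the pivot axis (stand local x = -90 mm): where the middle of the tray belongs, its long side along the stand's local x.
- tray_top: Top tray of the pile, the one to use: open aluminium tray, 150 (local x) by 130 (local y) by 42 mm high, walls 4 mm, inner floor 10 mm up, about 150 g. Amid each short end a black grip pad, 46 mm wide, thickens the wall to 10 mm (x = +-71 to +-81 mm, up to 42 mm height): pinch it there from above. Origin: centre of the underside. Its foot sits 6 mm deep in the tray below.
- tray_mid: Middle tray of the pile, same shape as tray_top; stays where it is. Trays stack at 36 mm pitch.
- tray_low: Lowest tray of the pile, same shape; stands on the counter and stays where it is.
- connector0: Coaxial connector: brass barrel 13 mm across and 26 mm long along local y, with a square 18 mm steel nut 10 mm long around it, 25 g; origin at the underside of the nut as it starts, lying in the closed tub, 9 mm below the barrel's axis. May be absent (2 to 4 of them are present).
- connector1: Coaxial connector: brass barrel 13 mm across and 26 mm long along local y, with a square 18 mm steel nut 10 mm long around it, 25 g; origin at the underside of the nut as it starts, lying in the closed tub, 9 mm below the barrel's axis. May be absent (2 to 4 of them are present).
- connector2: Coaxial connector: brass barrel 13 mm across and 26 mm long along local y, with a square 18 mm steel nut 10 mm long around it, 25 g; origin at the underside of the nut as it starts, lying in the closed tub, 9 mm below the barrel's axis. May be absent (2 to 4 of them are present).
- connector3: Coaxial connector: brass barrel 13 mm across and 26 mm long along local y, with a square 18 mm steel nut 10 mm long around it, 25 g; origin at the underside of the nut as it starts, lying in the closed tub, 9 mm below the barrel's axis. May be absent (2 to 4 of them are present).
- bezel0: Smoky dark acrylic LED bezel lying flat on the counter: a slotted bar 64 mm (local x) by 22 mm (local y) by 12 mm, 20 g; origin at the centre of its underside. May be absent (1 to 3 of them are present).
- bezel1: Smoky dark acrylic LED bezel lying flat on the counter: a slotted bar 64 mm (local x) by 22 mm (local y) by 12 mm, 20 g; origin at the centre of its underside. May be absent (1 to 3 of them are present).
- bezel2: Smoky dark acrylic LED bezel lying flat on the counter: a slotted bar 64 mm (local x) by 22 mm (local y) by 12 mm, 20 g; origin at the centre of its underside. May be absent (1 to 3 of them are present).
- settop: Sealed cream set-top box, 140 by 180 by 46 mm, bystander.
- bracket: Polished steel L-shaped dish bracket, foot 90 by 40 mm, upright 72 mm high, bystander.
- card: Teal plastic decoder card, 86 by 54 by 5 mm, bystander.
- jar: Closed jar, 56 mm across, 75 mm high, bystander.
- driver: Screwdriver, bystander.
Not all that is in view belongs to the job. What is shaped like the tray_top but turquoise or yellow is not meant.

How it is judged (in metres and radians):
On the way, in this order (a step that is already met when the one before it is completed fails the run):
1. lid swung fully back past its detent, the tub still level (value of joint lid above 2.05 rad and value of joint tub below 0.2 rad), for 0.2 s.
2. tub tipped right over with the lid still fully back (value of joint tub above 1.3 rad and value of joint lid above 1.9 rad), for 0.2 s.
3. tub back level (value of joint tub below 0.12 rad), for 0.2 s.
4. lid shut (value of joint lid below 0.1 rad), for 0.2 s.
At the end, for the whole second after the job is handed in: Tray flat on the counter, its middle within 60 mm of the catch point, with every connector and bezel at rest inside its walls (origins under 55 mm above its underside); tub level within 0.12 rad, lid shut within 0.1 rad; lower trays within 40 mm of their start (value of joint tub below 0.12 rad and value of joint lid below 0.1 rad and height (world z) of tray_top below 0.008 m and angle between tray_top's own z axis and vertical below 0.08 rad and horizontal distance between tray_top and catch below 0.06 m and linear speed of tray_top below 0.02 m/s and x of connector0 in the frame of tray_top between -0.074 and 0.074 m and y of connector0 in the frame of tray_top between -0.064 and 0.064 m and z of connector0 in the frame of tray_top between 0 and 0.055 m and linear speed of each of connector0, connector1, connector2, connector3, bezel0, bezel1, bezel2 below 0.03 m/s and x of connector1 in the frame of tray_top between -0.074 and 0.074 m and y of connector1 in the frame of tray_top between -0.064 and 0.064 m and z of connector1 in the frame of tray_top between 0 and 0.055 m and x of connector2 in the frame of tray_top between -0.074 and 0.074 m and y of connector2 in the frame of tray_top between -0.064 and 0.064 m and z of connector2 in the frame of tray_top between 0 and 0.055 m and x of connector3 in the frame of tray_top between -0.074 and 0.074 m and y of connector3 in the frame of tray_top between -0.064 and 0.064 m and z of connector3 in the frame of tray_top between 0 and 0.055 m and x of bezel0 in the frame of tray_top between -0.074 and 0.074 m and y of bezel0 in the frame of tray_top between -0.064 and 0.064 m and z of bezel0 in the frame of tray_top between 0 and 0.055 m and x of bezel1 in the frame of tray_top between -0.074 and 0.074 m and y of bezel1 in the frame of tray_top between -0.064 and 0.064 m and z of bezel1 in the frame of tray_top between 0 and 0.055 m and x of bezel2 in the frame of tray_top between -0.074 and 0.074 m and y of bezel2 in the frame of tray_top between -0.064 and 0.064 m and z of bezel2 in the frame of tray_top between 0 and 0.055 m and distance of each of tray_mid, tray_low from where it was at the start of the episode below 0.04 m); the robot touches nothing.
It fails at once if tub tipped (over 0.3 rad) while its lid is not fully back (under 1.8 rad) (value of joint tub above 0.3 rad and value of joint lid below 1.8 rad).
It fails at once if a bystander (set-top box, bracket, card, jar, screwdriver) moved more than 50 mm (distance of any of settop, bracket, card, jar, driver from where it was at the start of the episode above 0.05 m).
Of connector0, connector1, connector2, connector3 only 2 to 4 are there at a start; the rules pass over those that are not, and their reading is None.
Of bezel0, bezel1, bezel2 only 1 to 3 are there at a start; the rules pass over those that are not, and their reading is None.
At some moment in a run one of bezel0, bezel1, bezel2 may be knocked a few centimetres aside while the robot is not near it.
Once in a run the grip may slacken for a moment while it holds something.
It also fails if it takes over 210 s, if anything falls off the work surface, if the arm or the gripper's body presses on something with over 40 N, if the wrist force passes 120 N, or if a joint passes its speed limit or range.

### The arm

A 6-joint arm with a two-finger parallel gripper is mounted at the origin on the work surface. World frame = base frame: x ahead of the robot, y to its left, z up, the work surface at z = 0. Lengths are in m, angles in degrees, forces in N, time in s.
With the tool pointing down it reaches from about 0.4 to 0.825 m from the base axis. Payload 7 kg.
Tool frame: the origin (TCP) lies at the centre of the arm's flange, where the gripper is bolted on; the fingertips stand 178 mm ahead of it and the grasp point (between the pads) lies 159 mm ahead of it (tip_reach is the distance from the TCP to the fingertips, in m); z points along the fingers, y is the line along which they close (so a half turn about z gives the same grasp; the last joint's range is limited). The gripper opens to 88 mm and grips with 3 to 60 N. Pads are 19 mm wide; open, the fingers measure 130 mm over their backs; the gripper's body (78 mm by 193 mm) begins 47 mm behind the grasp point.
Start: joints at [-47.779, 20.546, 0.682, 0, -70.136, -16.507], TCP at [0.293, -0.608, 0.405] pointing down, gripper open.
Joint ranges: [-176.03, 176.03], [-82.01, 121.73], [-58.28, 71.71], [-173.87, 95.51], [-174.79, -0.11], [-173.66, 173.66]. Speed limits (degrees/s): [136.94, 136.94, 172.46, 180, 180, 180].

### API

Orientations are given as [roll, pitch, yaw] about the fixed x, y, z axes, in that order (R = Rz(yaw) Ry(pitch) Rx(roll)).
In Python, from plant import * gives the robot as it stands.
- The arm moves only by the shell command python3 -m handwheel 'ROWS'. ROWS is JSON, a list of rows, each a list of 7 numbers: the opening, from -1 (shut) to 1 (fully open), then the shift along the tool's x, y, z as a fraction of full scale, then the turn, a rotation vector about the tool's x, y, z as a fraction of full scale. A call has 1 to 5 rows; each row shifts and turns the commanded pose from where the row before left it, along the tool's axes as they then stand; what a row does not reach is not made up. Full scale, the value 1, is 0.025 m for a shift and 6 degrees for a turn. A row lasts 1/8 s, in which the tool goes at most 62.5 mm and 10.7 degrees, less where a joint would pass 70% of its speed; a pose out of reach is approached as far as the arm can. A call with a number of a shift or a turn outside -1 to 1 is refused whole. A call with a gripper value outside its range is refused whole. The fingers move at their own pace and stop on an object; the grip force is fixed at half the most. Time passes only in rows, so rows that do not move let the fingers close. It gives the time, the measured TCP pose, the force, the opening and the grip force at its end, in the units of the state.
- get_obs(): the state, without advancing time (a new reading comes with each control period).
- snapshot(name): name is "scene" or "top" or "wrist"; returns a dict with "color" (480x640x3 uint8, red, green, blue), "fx", "fy", "cx", "cy" (pixels), "k1" (the pictures are not rectified: a ray, as slopes to the right and down, at radius r is drawn at 1 + k1 r^2 times it, then the intrinsics apply), "R" (3x3) and "t" (3): a world point X has camera coordinates R X + t; the wrist camera has in their place "tool_from_camera" (4x4, takes a point from camera to tool coordinates, whose origin is the TCP and whose axes are the flange's). Camera axes: x right, y down, z forward; pixel columns grow to the right and rows downward; lengths in m; the calibration is good to about 2 mm. A picture is of the moment at which its call begins: read the wrist's pose just before it. There is no depth.
- close_job(): hands the job in; it is judged then, once.
The state is a dict: "clock": time; "joint_pos": joint angles; "qvel": joint speeds; "tau": joint torques, N m; "tool_pos": TCP position; "orientation": TCP orientation; "force": force on the tool from outside, world axes, zero at the start; "moment": the same for the moment, N m; "opening": finger opening in m; "gripper_force": force on a finger pad.
Only numpy, scipy, OpenCV 4.12 (cv2) and the standard library are available. Lean on these libraries where they do the work, as an engineer would, in place of code of your own. Each camera call takes 0.05 s, during which the arm holds its last target. There are 200 camera calls.

## Working session

There is one attempt and no reset: what is moved stays moved. The work goes in short steps, Python scripts to look and compute and a shell command to move; the robot and the scene stay as the last step left them, time stands still between calls to the robot, and variables do not carry over. Pictures are saved under pics/ and viewed, at most 14 in all, crops included, and the job is handed in when it is done.

```bash
ls; mkdir -p pics; cat > h.py <<'E'
from plant import *
import numpy as np, cv2
from scipy.spatial.transform import Rotation as Ro
def snap(name,fn=None):
    o=get_obs(); s=snapshot(name)
    if name=="wrist":
        T=np.array(s["tool_from_camera"]); R=Ro.from_euler('xyz',o["orientation"],degrees=True).as_matrix()
        Rwc=R@T[:3,:3]; c=R@T[:3,3]+np.array(o["tool_pos"])
        s["R"]=Rwc.T; s["t"]=-Rwc.T@c
    s["R"]=np.array(s["R"]); s["t"]=np.array(s["t"])
    if fn: cv2.imwrite(fn,cv2.cvtColor(s["color"],cv2.COLOR_RGB2BGR))
    return s
def ray(s,u,v):
    d=np.array([(u-s["cx"])/s["fx"],(v-s["cy"])/s["fy"]]); x=d.copy()
    for _ in range(20): x=d/(1+s["k1"]*(x@x))
    c=-s["R"].T@s["t"]; return c,s["R"].T@np.array([x[0],x[1],1])
def onz(s,u,v,z):
    c,d=ray(s,u,v); return c+d*(z-c[2])/d[2]
def proj(s,X):
    p=s["R"]@np.array(X)+s["t"]; x=p[:2]/p[2]; x=x*(1+s["k1"]*(x@x)); return x*[s["fx"],s["fy"]]+[s["cx"],s["cy"]]
def tri(s1,p1,s2,p2):
    c1,d1=ray(s1,*p1);c2,d2=ray(s2,*p2);d1/=np.linalg.norm(d1);d2/=np.linalg.norm(d2)
    k=np.linalg.lstsq(np.c_[d1,-d2],c2-c1,rcond=None)[0];a=c1+k[0]*d1;b=c2+k[1]*d2
    return (a+b)/2,np.linalg.norm(a-b)
def mv(target,yaw=None):
    """tool-frame shift to TCP target, in full-scale units"""
    o=get_obs();R=Ro.from_euler('xyz',o["orientation"],degrees=True)
    d=R.inv().apply(np.array(target)-o["tool_pos"])/0.025
    return np.round(d,2)
E
python3 - <<'E'
from h import *
o=get_obs(); print(o)
for n in("scene","top"):
    s=snap(n,f"pics/{n}0.png"); print(n,s["fx"],s["k1"],-s["R"].T@s["t"],s["R"])
s=snap("wrist");print(s["tool_from_camera"],s["fx"])
E
```

```text
pics
{'clock': 0.0, 'joint_pos': array([-4.77810304e+01,  2.05913615e+01,  6.34357803e-01, -2.02541999e-02,
       -7.01360730e+01, -1.65075886e+01]), 'qvel': array([-0.03385483,  0.0366302 ,  0.02455048,  0.08534944, -0.02388054,
        0.07593462]), 'tau': array([ 1.93058106e-03, -5.82721531e+01,  2.93064827e+01,  6.99710637e+00,
        7.12580950e-03, -1.54967652e-04]), 'tool_pos': array([ 0.29276441, -0.60799166,  0.40372729]), 'orientation': array([ 1.79905349e+02, -8.19411497e-03, -1.54295510e+02]), 'force': array([-0.96879822,  0.43601461, -0.21262368]), 'moment': array([-0.04330867,  0.01587277,  0.00075242]), 'gripper_force': 0.0, 'opening': 0.08789729893361425}
scene 455.46837221559576 -0.11290693523062205 [ 1.30318266 -0.63621798  0.91545252] [[ 0.56891233  0.82211684  0.02150969]
 [ 0.52261349 -0.34121118 -0.78131304]
 [-0.63499126  0.45573988 -0.6237686 ]]
top 546.8321826258361 -0.012268186591052034 [ 0.4035099  -0.05235843  1.34312541] [[-0.02742433 -0.99942415  0.01998171]
 [-0.99565275  0.02552993 -0.0895758 ]
 [ 0.08901408 -0.0223514  -0.99577955]]
[[-4.84440874e-04 -9.67117429e-01 -2.54329793e-01  6.85807520e-02]
 [ 9.99998976e-01 -8.10900913e-04  1.17876881e-03 -3.47315101e-04]
 [-1.34624412e-03 -2.54328962e-01  9.67116832e-01  1.97326037e-02]
 [ 0.00000000e+00  0.00000000e+00  0.00000000e+00  1.00000000e+00]] 351.57174336745476
```

View pics/scene0.png

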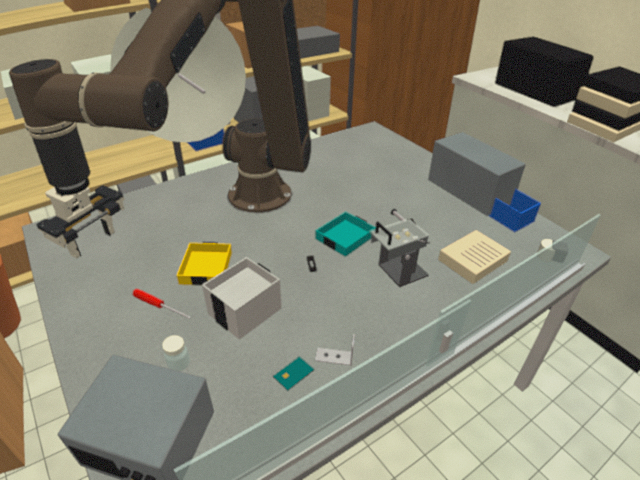

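View pics/top0.png

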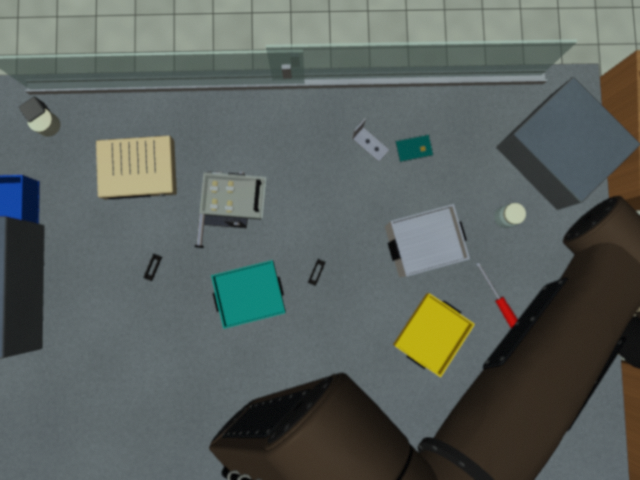

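The scene view shows the grey tray pile at (242,295), yellow tray (204,262), turquoise tray (345,232), and tub (402,240). In the top view, the pile is at (429,240) and the tub at (235,197), with its lip to the right and its side bar pointing down at (200,230). Bezels are at (153,267) and (317,271).

Things that could be mistaken for what I want:
- **Tray:** grey pile (429,240), yellow (434,335), turquoise (250,295). I choose the grey pile.
- **Bezel:** dark bars at (153,267) and (317,271). The blocks at (35,110) are too large.

The next crop checks these choices.

```bash
python3 - <<'E'
from h import *
s=snap("top"); im=cv2.cvtColor(s["color"],cv2.COLOR_RGB2BGR)
a=cv2.resize(im[160:290,180:290],None,fx=3.6,fy=3.6,interpolation=cv2.INTER_CUBIC)
b=cv2.resize(im[190:290,375:485],None,fx=3.6,fy=3.6,interpolation=cv2.INTER_CUBIC)
c=np.zeros((468,792,3),np.uint8);c[:a.shape[0],:396]=a;c[:b.shape[0],396:]=b
cv2.imwrite("pics/crop1.png",c)
# bezels: dark
g=im.max(2); m=((g<60)*255).astype(np.uint8)
for k in cv2.findContours(m,cv2.RETR_EXTERNAL,cv2.CHAIN_APPROX_NONE)[0]:
    A=cv2.contourArea(k)
    if 20<A<600:
        r=cv2.minAreaRect(k); p=onz(s,*r[0],0.01); q=cv2.boxPoints(r); w=[onz(s,*x,0.01) for x in q]
        print(np.round(r[0]),A,p.round(3),[round(np.linalg.norm(w[i]-w[i+1]),3) for i in(0,1)],r[2], [np.degrees(np.arctan2(*(w[i+1]-w[i])[1::-1])).round() for i in (0,1)])
E
```

```text
[280. 285.] 22.0 [0.405 0.031 0.01 ] [np.float64(0.006), np.float64(0.042)] 77.00537872314453 [np.float64(-79.0), np.float64(-168.0)]
[316. 272.] 184.5 [ 0.435 -0.058  0.01 ] [np.float64(0.061), np.float64(0.02)] 22.61986541748047 [np.float64(-24.0), np.float64(-114.0)]
[152. 267.] 219.5 [0.458 0.339 0.01 ] [np.float64(0.063), np.float64(0.023)] 22.61986541748047 [np.float64(-23.0), np.float64(-114.0)]
[393. 250.] 134.5 [ 0.484 -0.248  0.01 ] [np.float64(0.02), np.float64(0.048)] 74.05460357666016 [np.float64(-76.0), np.float64(-166.0)]
[226. 221.] 317.0 [0.566 0.161 0.01 ] [np.float64(0.023), np.float64(0.101)] 5.194429397583008 [np.float64(-6.0), np.float64(-97.0)]
[257. 195.] 82.0 [0.628 0.084 0.01 ] [np.float64(0.075), np.float64(0.01)] 5.19442892074585 [np.float64(-6.0), np.float64(-97.0)]
[ 41. 104.] 35.5 [0.871 0.616 0.01 ] [np.float64(0.01), np.float64(0.038)] 45.0 [np.float64(-44.0), np.float64(-136.0)]
```

View pics/crop1.png

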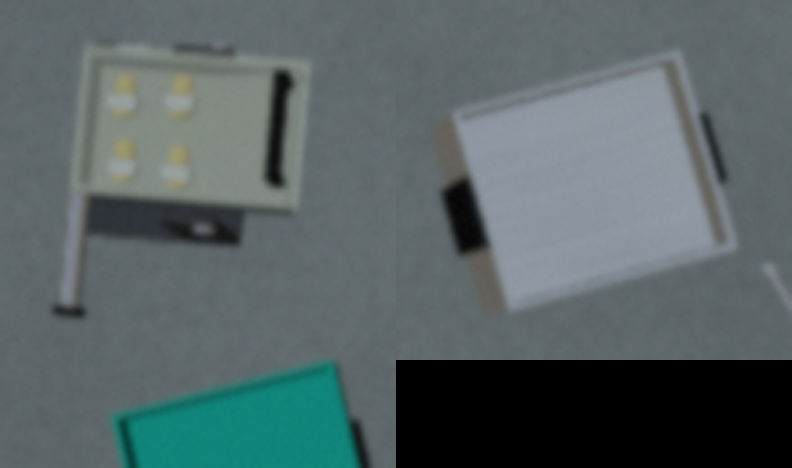

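The crop shows 4 connectors in the tub. The shut lid's handle is at px (257,195) and the side handle runs to a disc at (199,246). The pile is the grey-white tray, with its right-hand pad at px (463,231).

```bash
python3 - <<'E'
from h import *
s=snap("top")
L=lambda x,y:(180+x/3.6-.4,160+y/3.6-.4)
Rr=lambda x,y:(375+(x-396)/3.6-.4,190+y/3.6-.4)
T=np.array([onz(s,*Rr(*p),.114) for p in((680,50),(737,245),(512,310),(455,112))])
print("tray",T.round(3),T.mean(0).round(3),np.linalg.norm(T-np.roll(T,-1,0),axis=1).round(3))
ax=(T[0]+T[1]-T[2]-T[3]);print("tray ang",np.degrees(np.arctan2(ax[1],ax[0])))
print("pad",onz(s,*Rr(714,148),.112))
U=np.array([onz(s,*L(*p),.157) for p in((88,46),(312,62),(298,210),(72,192))])
print("tub",U.round(3),U.mean(0).round(3),np.linalg.norm(U-np.roll(U,-1,0),axis=1).round(3))
ax=-(U[1]+U[2]-U[0]-U[3])/2;ang=np.degrees(np.arctan2(ax[1],ax[0]));print("stand x ang",ang)
h=[onz(s,*L(*p),.191) for p in((282,72),(274,184))];print("lidh",np.round(h,3)); d=h[1]-h[0];print(np.degrees(np.arctan2(d[1],d[0]))-90)
e=onz(s,*L(70,311),.135);print("handle end",e.round(3))
def st(o,a):
    c,s_=np.cos(a),np.sin(a);return lambda x,y:np.array([o[0]+c*x-s_*y,o[1]+s_*x+c*y])
a=np.radians(ang);c,n=np.cos(a),np.sin(a)
lh=(h[0]+h[1])/2; hin=np.array([lh[0]+.048*c,lh[1]+.048*n]);print("pivot from lidhandle",hin)
o2=U.mean(0)[:2]-.0085*np.array([c,n]);print("pivot from outline",o2)
o3=e[:2]-st((0,0),a)(.075,.114);print("from handle end",o3)
E
```

```text
tray [[ 0.58  -0.374  0.114]
 [ 0.456 -0.404  0.114]
 [ 0.419 -0.261  0.114]
 [ 0.544 -0.23   0.114]] [ 0.5   -0.317  0.114] [0.128 0.148 0.129 0.149]
tray ang -75.82086804319802
pad [ 0.5175152  -0.39329684  0.112     ]
tub [[0.656 0.183 0.157]
 [0.643 0.047 0.157]
 [0.552 0.057 0.157]
 [0.567 0.194 0.157]] [0.605 0.12  0.157] [0.137 0.091 0.137 0.09 ]
stand x ang 84.22711657490697
lidh [[0.631 0.062 0.191]
 [0.564 0.068 0.191]]
85.04796769186612
handle end [0.496 0.2   0.135]
pivot from lidhandle [0.60218288 0.11290108]
pivot from outline [0.60385902 0.11193255]
from handle end [0.60231233 0.11381406]
```

```bash
python3 -m handwheel '[[1,0,0,0,0,0,0.96],[1,0,0,0,0,0,0.96],[1,0,0,0,0,0,0]]'; python3 -c "
from h import *
print(mv([.5186,-.391,.33]))"
```

```text
clock: 0.62
tool_pos: [0.2928, -0.6081, 0.4045]
orientation: [180.0, -0.0, -165.8]
force: [1.0, 0.4, 0.3]
opening: 0.0875
gripper_force: 0.0
[-10.89   6.2    2.98]
```

```bash
python3 -m handwheel '[[1,-0.99,0.56,0.2,0,0,0],[1,-0.99,0.56,0.2,0,0,0],[1,-0.99,0.56,0.2,0,0,0],[1,-0.99,0.56,0.2,0,0,0],[1,-0.99,0.56,0.3,0,0,0]]'>/dev/null
python3 -m handwheel '[[1,-0.99,0.57,0.3,0,0,0],[1,-0.99,0.57,0.3,0,0,0],[1,-0.99,0.57,0.3,0,0,0],[1,-0.99,0.57,0.3,0,0,0],[1,-0.99,0.57,0.3,0,0,0]]'>/dev/null
python3 -m handwheel '[[1,-0.99,0.56,0.3,0,0,0],[1,0,0,0,0,0,0],[1,0,0,0,0,0,0]]'
python3 - <<'E'
from h import *
s=snap("wrist","pics/w1.png")
for p in((.5186,-.391,.112),(.5,-.317,.082),(.58,-.374,.114),(.456,-.404,.114)):print(proj(s,p).round())
s2=snap("top","pics/t1.png")
E
```

```text
clock: 2.25
tool_pos: [0.5186, -0.391, 0.3322]
orientation: [-180.0, -0.0, -165.7]
force: [-0.3, -0.2, 0.7]
opening: 0.0877
gripper_force: 0.0
[326. 269.]
[437. 255.]
[328. 364.]
[331. 160.]
```

View pics/w1.png

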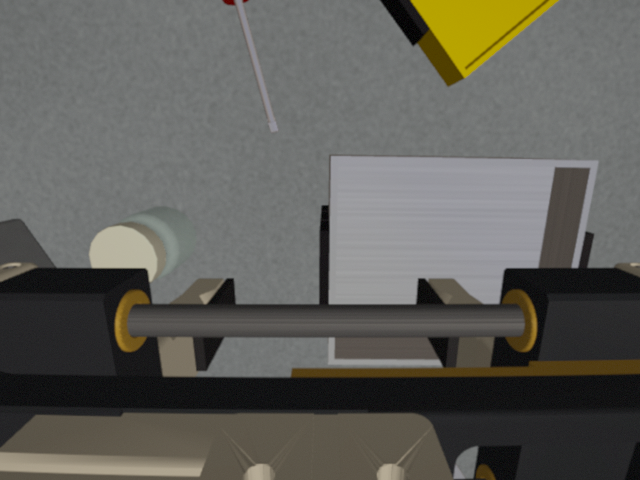

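Wrist view: the grey tray's pad lies at x≈325, y≈206–290, as predicted, and is centred between the fingers. The jar at (128,250) stays below fingertip height. I'm descending.

```bash
python3 -m handwheel '[[1,0,0,0.8,0,0,0],[1,0,0,0.8,0,0,0],[1,0,0,0.6,0,0,0],[1,0,0,0.37,0,0,0],[1,0,0,0,0,0,0]]'
python3 -m handwheel '[[-1,0,0,0,0,0,0],[-1,0,0,0,0,0,0],[-1,0,0,0,0,0,0],[-1,0,0,0,0,0,0],[-1,0,0,0,0,0,0]]'
python3 -m handwheel '[[-1,0,0,0,0,0,0],[-1,0,0,0,0,0,0],[-1,0,0,0,0,0,0]]'
```

```text
clock: 2.98
tool_pos: [0.5185, -0.391, 0.2674]
orientation: [180.0, -0.0, -165.8]
force: [0.1, 0.0, 0.9]
opening: 0.0873
gripper_force: 0.0
clock: 3.6
tool_pos: [0.5187, -0.3909, 0.268]
orientation: [-180.0, 0.0, -165.8]
force: [-0.5, 0.1, -0.1]
opening: 0.0432
gripper_force: 0.0
clock: 3.98
tool_pos: [0.5187, -0.3909, 0.2679]
orientation: [-180.0, -0.0, -165.8]
force: [0.4, 0.5, -0.4]
opening: 0.013
gripper_force: 0.0
```

```bash

python3 -m handwheel '[[-1,0,0,0,0,0,0],[-1,0,0,0,0,0,0],[-1,0,0,0,0,0,0]]'
python3 -m handwheel '[[-1,0,0,-0.2,0,0,0],[-1,0,0,-0.3,0,0,0],[-1,0,0,-0.5,0,0,0],[-1,0,0,-0.5,0,0,0],[-1,0,0,-0.5,0,0,0]]'
```

```text
clock: 4.35
tool_pos: [0.5187, -0.3909, 0.2679]
orientation: [180.0, 0.0, -165.8]
force: [0.7, 0.6, -0.1]
opening: 0.0098
gripper_force: 30.0
clock: 4.97
tool_pos: [0.5187, -0.3909, 0.3192]
orientation: [-180.0, 0.0, -165.8]
force: [-0.5, -0.7, -1.2]
opening: 0.0098
gripper_force: 30.0
```

```bash

python3 -m handwheel '[[-1,0,0,-0.3,0,0,0.5],[-1,0,0,0,0,0,0.7],[-1,0,0,0,0,0,0.7],[-1,0,0,0,0,0,0.7],[-1,0,0,0,0,0,0.7]]'
python3 -m handwheel '[[-1,0,0,0,0,0,0]]'
python3 -c "
from h import *
print(mv([.579,-.132,.326]),mv([.5867,-.0527,.2]))"
```

```text
clock: 5.6
tool_pos: [0.5187, -0.3909, 0.3262]
orientation: [-180.0, 0.0, 174.3]
force: [-0.3, -0.2, -2.1]
opening: 0.0097
gripper_force: 30.0
clock: 5.72
tool_pos: [0.5187, -0.3909, 0.326]
orientation: [-180.0, 0.0, 174.4]
force: [0.4, -0.9, -1.6]
opening: 0.0101
gripper_force: 30.0
[-1.39 10.54  0.  ] [-1.39 13.73  5.04]
```

```bash

python3 -m handwheel '[[-1,-0.12,0.5,0,0,0,0],[-1,-0.12,0.9,0,0,0,0],[-1,-0.12,0.9,0,0,0,0],[-1,-0.12,0.9,0,0,0,0],[-1,-0.12,0.9,0,0,0,0]]'
python3 -m handwheel '[[-1,-0.12,0.9,0,0,0,0],[-1,-0.12,0.9,0,0,0,0],[-1,-0.12,0.9,0,0,0,0],[-1,-0.12,0.9,0,0,0,0],[-1,-0.12,0.9,0,0,0,0]]'
python3 -m handwheel '[[-1,-0.1,0.9,0,0,0,0],[-1,-0.09,0.74,0,0,0,0],[-1,0,0.3,0.6,0,0,0],[-1,0,0,0.8,0,0,0],[-1,0,0,0.8,0,0,0]]'
python3 -m handwheel '[[-1,0,0,0.8,0,0,0],[-1,0,0,0.8,0,0,0],[-1,0,0,0.2,0,0,0],[-1,0,0,0,0,0,0]]'
python3 - <<'E'
from h import *
print(mv([.5867,-.0527,.199]))
s=snap("scene"); cv2.imwrite("pics/s2.png",cv2.resize(s["color"][160:370,170:450,::-1],None,fx=2.8,fy=2.8))
E
```

```text
clock: 6.35
tool_pos: [0.5439, -0.2881, 0.3256]
orientation: [180.0, 0.0, 174.5]
force: [-0.0, 0.4, -0.9]
opening: 0.0101
gripper_force: 30.0
clock: 6.98
tool_pos: [0.5696, -0.1776, 0.3256]
orientation: [180.0, 0.0, 174.5]
force: [-0.0, 0.6, -1.5]
opening: 0.0098
gripper_force: 30.0
clock: 7.6
tool_pos: [0.5785, -0.1318, 0.2689]
orientation: [180.0, -0.0, 174.4]
force: [1.0, 0.5, -2.4]
opening: 0.01
gripper_force: 30.0
clock: 8.1
tool_pos: [0.5789, -0.1321, 0.225]
orientation: [-180.0, -0.1, 174.4]
force: [0.1, 0.5, -0.8]
opening: 0.0097
gripper_force: 30.0
[-0.    3.19  1.04]
```

View pics/s2.png

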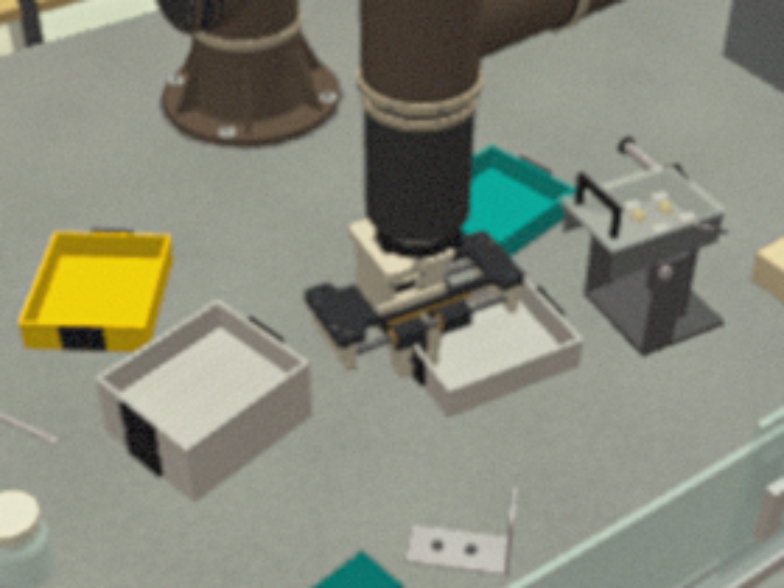

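The tray hangs level at about (490,350) in the crop, with the tub to its right and everything else undisturbed. Next I slide it under the lip.

```bash

python3 -m handwheel '[[-1,0,0.4,0,0,0,0],[-1,0,0.7,0,0,0,0],[-1,0,0.8,0,0,0,0],[-1,0,0.6,0,0,0,0],[-1,0,0.3,0,0,0,0]]'
python3 -m handwheel '[[-1,0,0.2,0,0,0,0],[-1,0,0.13,0.3,0,0,0],[-1,0,0,0.3,0,0,0],[-1,0,0,0.25,0,0,0],[-1,0,0,0,0,0,0]]'
python3 -m handwheel '[[-1,0,0,0.1,0,0,0],[-1,0,0,0.1,0,0,0],[-1,0,0,0.1,0,0,0],[-1,0,0,0,0,0,0]]'
python3 - <<'E'
from h import *
s=snap("scene"); cv2.imwrite("pics/s3.png",cv2.resize(s["color"][180:330,270:450,::-1],None,fx=4,fy=4))
E
```

```text
clock: 8.78
tool_pos: [0.5861, -0.0608, 0.2255]
orientation: [180.0, 0.0, 174.5]
force: [-1.1, 1.1, -0.6]
opening: 0.0098
gripper_force: 30.0
clock: 9.4
tool_pos: [0.5864, -0.0545, 0.2033]
orientation: [-180.0, -0.1, 174.4]
force: [0.4, 0.1, -2.2]
opening: 0.0096
gripper_force: 30.0
clock: 9.9
tool_pos: [0.5866, -0.0542, 0.1965]
orientation: [-180.0, -0.0, 174.4]
force: [-0.1, -0.2, -0.8]
opening: 0.0099
gripper_force: 30.0
```

View pics/s3.png

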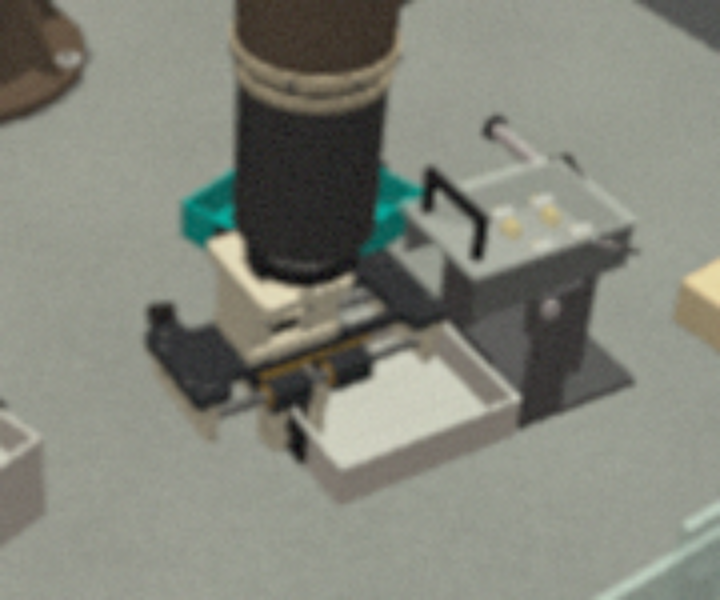

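The tray is in front of the cheeks and under the lip, almost down. The tub is untouched.

```bash

python3 -m handwheel '[[-1,0,0,0.06,0,0,0],[-1,0,0,0.04,0,0,0],[-1,0,0,0,0,0,0]]'
python3 -m handwheel '[[-0.6,0,0,0,0,0,0],[-0.6,0,0,0,0,0,0],[-0.6,0,0,0,0,0,0],[-0.6,0,0,0,0,0,0]]'
python3 -m handwheel '[[-0.5,0,0,-0.3,0,0,0],[-0.5,0,0,-0.7,0,0,0],[-0.5,0,0,-0.7,0,0,0],[-0.5,0,-0.5,-0.7,0,0,0],[-0.5,0,-0.5,-0.7,0,0,0]]'
python3 - <<'E'
from h import *
s=snap("wrist","pics/w2.png")
for p in((.5867,-.0527,.042),(.594,.023,.01)):print(proj(s,p).round())
E
```

```text
clock: 10.32
tool_pos: [0.5867, -0.0541, 0.1958]
orientation: [180.0, 0.1, 174.4]
force: [-4.9, 2.9, 12.9]
opening: 0.0099
gripper_force: 30.0
clock: 10.82
tool_pos: [0.5867, -0.0542, 0.194]
orientation: [-180.0, -0.0, 174.4]
force: [0.6, -0.2, 0.9]
opening: 0.0177
gripper_force: 0.0
clock: 11.45
tool_pos: [0.5842, -0.0792, 0.2728]
orientation: [180.0, 0.0, 174.4]
force: [0.2, 0.6, -0.2]
opening: 0.0217
gripper_force: 0.0
[368. 263.]
[468. 249.]
```

View pics/w2.png

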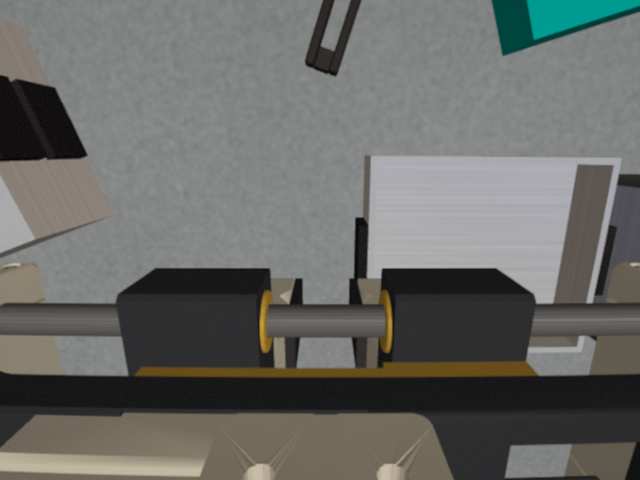

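The tray stands with its pad at (360,260) and its body aligned towards the tub, as predicted. A bezel shows at (335,35). Next is the lid handle.

```bash

python3 -m handwheel '[[0,0,0,-0.8,0,0,0],[0,0,0,-0.95,0,0,0],[0,0,0,-0.95,0,0,0],[0,0,0,-0.95,0,0,0],[0,0,0,-0.95,0,0,0]]'
python3 -m handwheel '[[0,0,0,-0.95,0,0,0],[0,0,0,-0.6,0,0,0],[0,0,0,0,0,0,0]]'
python3 - <<'E'
from h import *
print(mv([.598,.0648,.42]))
r=.1295;h=np.radians(164.8)
P=np.array([[r*np.cos(h-np.radians(f)),r*np.sin(h-np.radians(f))] for f in [0,3,8,14,22,30,38,46,54,62,70,78,86,93,100]])
print((np.diff(P,axis=0)/.025).round(2).tolist())
E
```

```text
clock: 12.12
tool_pos: [0.5841, -0.0789, 0.3877]
orientation: [180.0, 0.0, 174.4]
force: [0.7, -0.7, -0.1]
opening: 0.0437
gripper_force: 0.0
clock: 12.5
tool_pos: [0.5843, -0.079, 0.4264]
orientation: [180.0, 0.1, 174.4]
force: [-0.4, 0.4, -0.1]
opening: 0.0438
gripper_force: 0.0
[0.02 5.78 0.26]
[[0.08, 0.26], [0.16, 0.42], [0.24, 0.49], [0.4, 0.6], [0.48, 0.54], [0.55, 0.47], [0.61, 0.39], [0.66, 0.3], [0.69, 0.21], [0.71, 0.11], [0.72, 0.01], [0.72, -0.09], [0.61, -0.16], [0.59, -0.23]]
```

```bash

python3 -m handwheel '[[0,0,0.5,0,0,0,0],[0,0,0.9,0,0,0,0],[0,0,0.95,0,0,0,0],[0,0,0.95,0.06,0,0,0],[0,0,0.95,0.1,0,0,0]]'
python3 -m handwheel '[[0,0,0.9,0.1,0,0,0],[0,0,0.63,0,0,0,0],[0,0,0,0,0,0,0]]'
python3 - <<'E'
from h import *
print(mv([.598,.0648,.357]))
s=snap("wrist","pics/w3.png")
for y in(-.027,.027):
  e=np.array([.098,.995]);f=np.array([-.995,.098]);p=np.array([.603,.1125])-.048*e+y*f
  print(proj(s,[*p,.189]).round())
E
```

```text
clock: 13.12
tool_pos: [0.5945, 0.0282, 0.4201]
orientation: [-180.0, -0.1, 174.4]
force: [0.4, 0.1, -0.4]
opening: 0.0437
gripper_force: 0.0
clock: 13.5
tool_pos: [0.5985, 0.066, 0.4185]
orientation: [-180.0, -0.0, 174.5]
force: [0.5, -0.5, -0.2]
opening: 0.0438
gripper_force: 0.0
[ 0.01 -0.05  2.46]
[324. 304.]
[324. 222.]
```

View pics/w3.png

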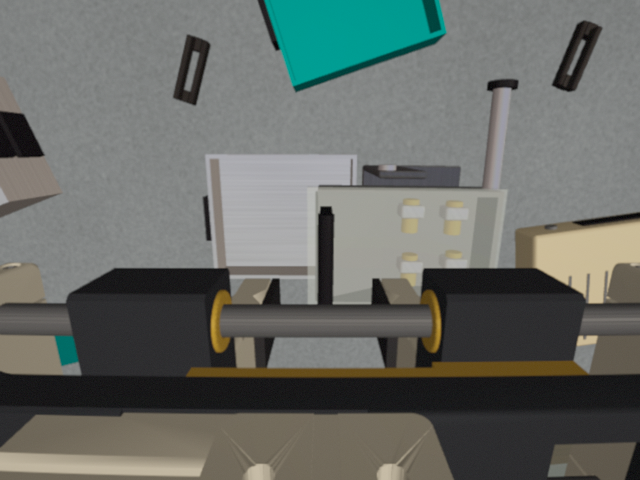

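The lid bar is at x≈325, y≈208 and below, centred between the fingers as predicted. The tray at (280,215) sits under the lip. Descending and gripping.

```bash

python3 -m handwheel '[[-0.2,0,0,0.8,0,0,0],[-0.2,0,0,0.8,0,0,0],[-0.2,0,0,0.6,0,0,0],[-0.2,0,0,0.26,0,0,0],[-0.2,0,0,0,0,0,0]]'
python3 -m handwheel '[[-1,0,0,0,0,0,0],[-1,0,0,0,0,0,0],[-1,0,0,0,0,0,0],[-1,0,0,0,0,0,0],[-1,0,0,0,0,0,0]]'
```

```text
clock: 14.18
tool_pos: [0.5984, 0.0645, 0.3573]
orientation: [-180.0, -0.0, 174.4]
force: [0.0, -0.5, 0.2]
opening: 0.0348
gripper_force: 0.0
clock: 14.8
tool_pos: [0.5985, 0.0651, 0.3576]
orientation: [180.0, 0.0, 174.4]
force: [0.3, 3.6, -0.3]
opening: 0.0089
gripper_force: 30.0
```

```bash

python3 -m handwheel '[[-1,0,0.08,-0.26,0,0,0],[-1,0,0.16,-0.42,0,0,0],[-1,0,0.24,-0.49,0,0,0],[-1,0,0.4,-0.6,0,0,0]]'
python3 -m handwheel '[[-1,0,0.48,-0.54,0,0,0],[-1,0,0.55,-0.47,0,0,0],[-1,0,0.61,-0.39,0,0,0],[-1,0,0,0,0,0,0]]'
```

```text
clock: 15.3
tool_pos: [0.6006, 0.0866, 0.4029]
orientation: [-179.9, 0.0, 174.4]
force: [3.9, -0.8, -4.1]
opening: 0.0089
gripper_force: 30.0
clock: 15.8
tool_pos: [0.6046, 0.1276, 0.4403]
orientation: [-179.9, 0.2, 174.5]
force: [1.4, -7.5, 7.3]
opening: 0.0087
gripper_force: 30.0
```

```bash

python3 -m handwheel '[[-1,0,0.66,-0.34,0,0,0],[-1,0,0.69,-0.24,0,0,0],[-1,0,0.71,-0.12,0,0,0],[-1,0,0,0,0,0,0]]'
python3 -m handwheel '[[-1,0,0.72,-0.01,0,0,0],[-1,0,0.72,0.09,0,0,0],[-1,0,0.61,0.16,0,0,0],[-1,0,0.59,0.23,0,0,0],[-1,0,0,0,0,0,0]]'
python3 - <<'E'
from h import *
s=snap("scene"); cv2.imwrite("pics/s4.png",cv2.resize(s["color"][150:300,310:470,::-1],None,fx=4,fy=4))
E
```

```text
clock: 16.3
tool_pos: [0.61, 0.1801, 0.4567]
orientation: [180.0, 0.2, 174.5]
force: [1.8, -2.5, 9.7]
opening: 0.0091
gripper_force: 30.0
clock: 16.92
tool_pos: [0.6167, 0.2466, 0.4425]
orientation: [179.9, 0.1, 174.5]
force: [7.5, -0.6, 1.0]
opening: 0.0092
gripper_force: 30.0
```

View pics/s4.png

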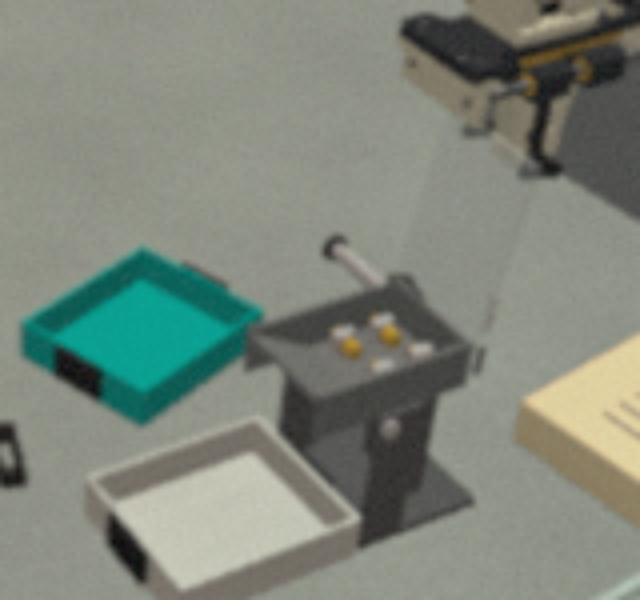

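The lid is just past vertical at crop (470,230), with the tub level and 4 connectors inside. A little further back, then release.

```bash

python3 -m handwheel '[[-1,0,0.48,0.25,0,0,0],[-1,0,0.45,0.3,0,0,0],[-1,0,0,0,0,0,0]]'
python3 -m handwheel '[[0.2,0,0,0,0,0,0],[0.2,0,0,0,0,0,0],[0.2,0,0,0,0,0,0],[0.2,0,0,0,0,0,0],[0.2,0,0,0,0,0,0]]'
python3 -m handwheel '[[0.2,0,0,-0.5,0,0,0],[0.2,0,0,-0.8,0,0,0],[0.2,0,0,-0.8,0,0,0],[0.2,0,0,0,0,0,0]]'
python3 - <<'E'
from h import *
s=snap("scene"); cv2.imwrite("pics/s5.png",cv2.resize(s["color"][150:300,310:470,::-1],None,fx=3,fy=3))
E
```

```text
clock: 17.35
tool_pos: [0.6189, 0.2694, 0.4284]
orientation: [179.9, 0.1, 174.5]
force: [6.7, -0.9, 0.5]
opening: 0.0089
gripper_force: 30.0
clock: 17.98
tool_pos: [0.6181, 0.2675, 0.4286]
orientation: [-180.0, -0.0, 174.4]
force: [-0.4, 0.6, 1.5]
opening: 0.0511
gripper_force: 0.4
clock: 18.48
tool_pos: [0.6185, 0.2673, 0.4838]
orientation: [179.9, 0.2, 174.4]
force: [1.1, 0.5, -0.0]
opening: 0.0527
gripper_force: 0.0
```

View pics/s5.png

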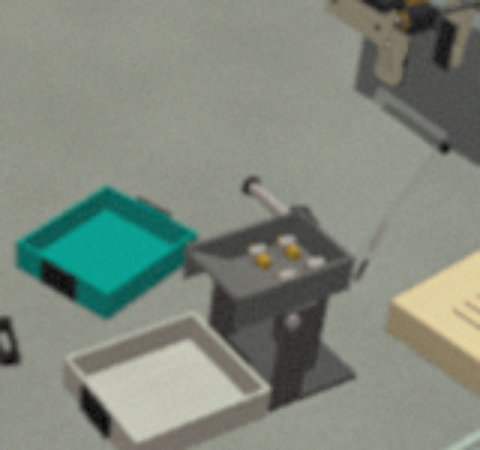

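The lid stands fully back, with its handle at (445,147). The tub is level and the tray in place. Now the side handle.

```bash
python3 - <<'E'
from h import *
print(mv([.5178,.1962,.38]))
r=.0776;h=15
F=[0,3,8,15,23,31,39,47,55,63,71,79,87,93,98.5]
P=np.array([[r*np.cos(np.radians(h+f)),r*np.sin(np.radians(h+f))] for f in F])
print((np.diff(P,axis=0)/.025).round(2).tolist())
E
```

```text
[ 3.72 -3.23  4.08]
[[-0.05, 0.16], [-0.09, 0.25], [-0.17, 0.34], [-0.24, 0.36], [-0.29, 0.32], [-0.33, 0.28], [-0.37, 0.23], [-0.4, 0.18], [-0.42, 0.12], [-0.43, 0.06], [-0.43, 0.0], [-0.43, -0.06], [-0.31, -0.08], [-0.28, -0.11]]
```

```bash

python3 -m handwheel '[[0,0.8,-0.6,0,0,0,0],[0,0.95,-0.85,0,0,0,0],[0,0.95,-0.85,0,0,0,0],[0,0.95,-0.85,0,0,0,0],[0,0.07,-0.08,0.8,0,0,0]]'
python3 -m handwheel '[[0,0,0,0.9,0,0,0],[0,0,0,0.9,0,0,0],[0,0,0,0.9,0,0,0],[0,0,0,0.55,0,0,0],[0,0,0,0,0,0,0]]'
python3 - <<'E'
from h import *
print(mv([.5178,.1962,.298]))
s=snap("wrist","pics/w4.png")
e=np.array([.098,.995]);f=np.array([-.995,.098])
for y in(.05,.114):
  p=np.array([.603,.1125])+.075*e+y*f
  print(proj(s,[*p,.135]).round())
g=s["color"].max(2);
E
```

```text
clock: 19.15
tool_pos: [0.5165, 0.195, 0.4626]
orientation: [179.9, 0.1, 174.4]
force: [0.9, 1.6, 0.4]
opening: 0.0438
gripper_force: 0.0
clock: 19.77
tool_pos: [0.5176, 0.1961, 0.3788]
orientation: [-179.9, -0.1, 174.4]
force: [-0.6, -0.6, 1.0]
opening: 0.0437
gripper_force: 0.0
[-0.01  0.01  3.23]
[327. 317.]
[327. 227.]
```

View pics/w4.png

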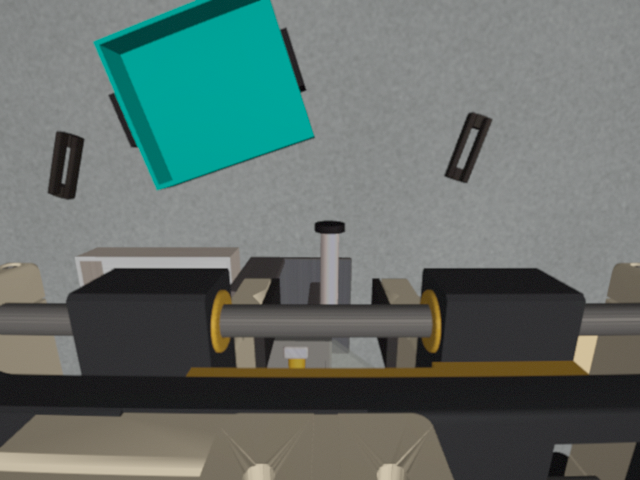

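The bar is at x≈330 with its disc at (330,227), within 2 mm of the prediction. The bezels are at (66,165) and (468,147). Gripping.

```bash

python3 -m handwheel '[[0,0,0.05,0.8,0,0,0],[0,0,0,0.9,0,0,0],[0,0,0,0.9,0,0,0],[0,0,0,0.63,0,0,0],[0,0,0,0,0,0,0]]'
python3 -m handwheel '[[-1,0,0,0,0,0,0],[-1,0,0,0,0,0,0],[-1,0,0,0,0,0,0],[-1,0,0,0,0,0,0],[-1,0,0,0,0,0,0]]'
python3 -m handwheel '[[-1,0,0,0,0,0,0],[-1,0,0,0,0,0,0]]'
```

```text
clock: 20.45
tool_pos: [0.5179, 0.1975, 0.2987]
orientation: [-179.9, -0.0, 174.4]
force: [-0.3, -0.5, 0.6]
opening: 0.0437
gripper_force: 0.0
clock: 21.08
tool_pos: [0.518, 0.1978, 0.2995]
orientation: [179.9, 0.0, 174.4]
force: [-0.9, 2.0, 1.9]
opening: 0.0112
gripper_force: 30.0
clock: 21.32
tool_pos: [0.518, 0.1978, 0.2995]
orientation: [180.0, 0.0, 174.4]
force: [-2.6, 3.6, 3.5]
opening: 0.0113
gripper_force: 30.0
```

```bash

python3 -m handwheel '[[-1,0,-0.05,-0.16,0,0,0],[-1,0,-0.09,-0.25,0,0,0],[-1,0,-0.17,-0.34,0,0,0],[-1,0,-0.24,-0.36,0,0,0],[-1,0,0,0,0,0,0]]'
python3 -m handwheel '[[-1,0,-0.29,-0.32,0,0,0],[-1,0,-0.33,-0.28,0,0,0],[-1,0,-0.37,-0.23,0,0,0],[-1,0,-0.4,-0.18,0,0,0],[-1,0,0,0,0,0,0]]'
```

```text
clock: 21.95
tool_pos: [0.5166, 0.1848, 0.3276]
orientation: [179.8, 0.1, 174.4]
force: [-5.3, 8.4, 5.8]
opening: 0.0108
gripper_force: 30.0
clock: 22.58
tool_pos: [0.5133, 0.1511, 0.355]
orientation: [179.6, 0.2, 174.4]
force: [-12.3, 13.0, 20.2]
opening: 0.0109
gripper_force: 30.0
```

```bash

python3 -m handwheel '[[-1,0.05,-0.42,-0.22,0,0,0],[-1,0,-0.43,-0.1,0,0,0],[-1,0,-0.43,0,0,0,0],[-1,0,0,0,0,0,0]]'
python3 -m handwheel '[[-1,0,-0.43,0.06,0,0,0],[-1,0,-0.31,0.08,0,0,0],[-1,0,0,0,0,0,0]]'
```

```text
clock: 23.08
tool_pos: [0.5096, 0.1176, 0.3616]
orientation: [179.9, 0.2, 174.4]
force: [0.4, 3.1, 7.6]
opening: 0.0106
gripper_force: 30.0
clock: 23.45
tool_pos: [0.5076, 0.0991, 0.3573]
orientation: [179.9, 0.1, 174.4]
force: [2.9, 1.9, 3.1]
opening: 0.0105
gripper_force: 30.0
```

```bash

python3 -m handwheel '[[-1,0,-0.28,0.11,0,0,0],[-1,0,-0.12,0.05,0,0,0],[-1,0,0,0,0,0,0],[-1,0,0,0,0,0,0],[-1,0,0,0,0,0,0]]'
python3 - <<'E'
from h import *
s=snap("scene");s2=snap("top")
a=cv2.resize(s["color"][170:320,310:450,::-1],None,fx=3,fy=3);b=cv2.resize(s2["color"][150:300,180:310,::-1],None,fx=3,fy=3)
cv2.imwrite("pics/s6.png",np.hstack([a,b]))
E
```

```text
clock: 24.08
tool_pos: [0.5066, 0.0901, 0.3534]
orientation: [179.9, 0.1, 174.4]
force: [0.8, 6.9, 7.2]
opening: 0.011
gripper_force: 30.0
```

View pics/s6.png

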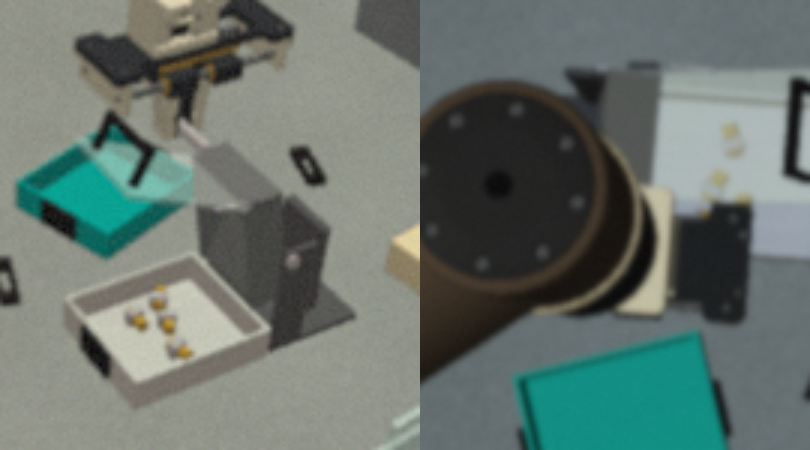

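All four connectors are in the tray (crop 140–180, 290–350) and the lid is still back. Now I bring the tub back level by the reverse path.

```bash

python3 -m handwheel '[[-1,0,0.12,-0.05,0,0,0],[-1,0,0.28,-0.11,0,0,0],[-1,0,0.31,-0.08,0,0,0],[-1,0,0.43,-0.06,0,0,0],[-1,0,0.43,0,0,0,0]]'
python3 -m handwheel '[[-1,0,0.43,0.06,0,0,0],[-1,0,0.42,0.14,0,0,0],[-1,0,0.4,0.18,0,0,0],[-1,0,0.37,0.23,0,0,0],[-1,0,0,0,0,0,0]]'
python3 -m handwheel '[[-1,0,0.33,0.28,0,0,0],[-1,0,0.29,0.32,0,0,0],[-1,0,0.24,0.36,0,0,0],[-1,0,0,0,0,0,0]]'
```

```text
clock: 24.8
tool_pos: [0.5104, 0.1264, 0.3613]
orientation: [-179.7, 0.1, 174.4]
force: [5.4, -9.3, 5.8]
opening: 0.0112
gripper_force: 30.0
clock: 25.42
tool_pos: [0.5147, 0.1682, 0.3448]
orientation: [-179.9, 0.1, 174.4]
force: [8.4, -1.5, 0.2]
opening: 0.0111
gripper_force: 30.0
clock: 25.92
tool_pos: [0.5168, 0.1895, 0.3204]
orientation: [-179.9, 0.1, 174.4]
force: [9.0, -2.0, -3.3]
opening: 0.011
gripper_force: 30.0
```

```bash

python3 -m handwheel '[[-1,0,0.17,0.34,0,0,0],[-1,0,0.09,0.28,0,0,0],[-1,0,0.05,0.2,0,0,0],[-1,0,0,0.08,0,0,0],[-1,0,0,0,0,0,0]]'
python3 -m handwheel '[[-1,0,0,0.06,0,0,0],[-1,0,0,0.06,0,0,0],[-1,0,0,0,0,0,0]]'
```

```text
clock: 26.55
tool_pos: [0.5176, 0.1978, 0.2988]
orientation: [-180.0, 0.1, 174.4]
force: [5.3, 2.6, 2.1]
opening: 0.0106
gripper_force: 30.0
clock: 26.92
tool_pos: [0.5176, 0.198, 0.2975]
orientation: [180.0, 0.2, 174.5]
force: [-0.7, 1.4, 15.3]
opening: 0.0112
gripper_force: 30.0
```

```bash

python3 -m handwheel '[[-0.4,0,0,0,0,0,0],[-0.4,0,0,0,0,0,0],[-0.4,0,0,0,0,0,0],[-0.4,0,0,-0.4,0,0,0],[-0.4,0,0,-0.9,0,0,0]]'
python3 -m handwheel '[[-1,0,0,-0.95,0,0,0],[-1,0,0,-0.95,0,0,0],[-1,0,0,-0.95,0,0,0],[-1,0,0,-0.95,0,0,0],[-1,0,0,-0.95,0,0,0]]'
python3 -m handwheel '[[-1,0,0,-0.9,0,0,0],[-1,0,0,0,0,0,0]]'
python3 - <<'E'
from h import *
print(mv([.625,.338,.47]))
s=snap("scene"); s2=snap("top")
cv2.imwrite("ref.png",s["color"]);
e=np.array([.098,.995]);o=np.array([.603,.1125]);f=np.array([-.995,.098])
# disc at level & at 0.1 rad tilt
for t in(0,.1):
  a=np.radians(15)+t;print("disc",proj(s,[*(o+.0776*np.cos(a)*e+.114*f),.115+.0776*np.sin(a)]).round(1))
for y in(-.02,.02): print("lidbar",proj(s2,[*(o+.178*e+y*f),.236]).round(), proj(s,[*(o+.178*e+y*f),.236]).round())
a=cv2.resize(s["color"][170:300,330:480,::-1],None,fx=2.6,fy=2.6);b=cv2.resize(s2["color"][120:250,140:290,::-1],None,fx=2.6,fy=2.6)
cv2.imwrite("pics/s7.png",np.hstack([a,b]))
E
```

```text
clock: 27.55
tool_pos: [0.5164, 0.1974, 0.3277]
orientation: [-179.9, -0.1, 174.4]
force: [0.8, -0.5, -1.0]
opening: 0.0262
gripper_force: 0.0
clock: 28.18
tool_pos: [0.5165, 0.1974, 0.4481]
orientation: [180.0, 0.0, 174.4]
force: [0.1, 0.9, 0.1]
opening: 0.0006
gripper_force: 0.0
clock: 28.42
tool_pos: [0.5168, 0.1976, 0.4716]
orientation: [179.9, 0.2, 174.4]
force: [0.1, -0.5, 0.5]
opening: 0.0005
gripper_force: 0.0
[-3.76  6.01  0.09]
disc [392.2 212. ]
disc [391.8 210.2]
lidbar [145. 173.] [454. 197.]
lidbar [143. 193.] [444. 190.]
```

View pics/s7.png

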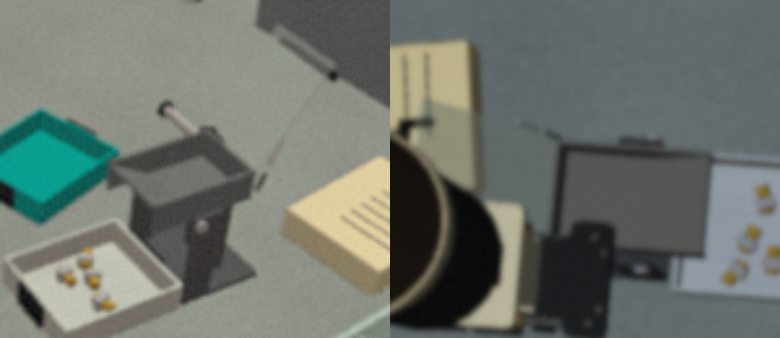

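Tub level and empty, with all four connectors in the tray and the lid still back. From here I measure by numbers and keep the last picture in reserve.

```bash

python3 -m handwheel '[[-1,-0.5,0.8,0,0,0,0],[-1,-0.54,0.87,0,0,0,0],[-1,-0.54,0.87,0,0,0,0],[-1,-0.54,0.87,0,0,0,0],[-1,-0.54,0.87,0,0,0,0]]'
python3 -m handwheel '[[-1,-0.55,0.87,0,0,0,0],[-1,-0.55,0.86,0,0,0,0],[-1,0,0,0.8,0,0,0],[-1,0,0,0.9,0,0,0],[-1,0,0,0.9,0,0,0]]'
python3 -m handwheel '[[-1,0,0,0.15,0,0,0],[-1,0,0,0,0,0,0]]'
python3 -m handwheel '[[-1,0,-0.2,0,0,0,0],[-1,0,-0.2,0,0,0,0],[-1,0,-0.2,0,0,0,0],[-1,0,0,0,0,0,0]]'
cat > disc.py <<'E'
from h import *
s=snap("scene")["color"];r=cv2.imread("ref.png")
for n,(u,v,w) in {"disc":(393,212,6),"lip":(372,238,9)}.items():
    t=r[v-w:v+w+1,u-w:u+w+1]; q=s[v-w-12:v+w+13,u-w-12:u+w+13]
    m=cv2.matchTemplate(q,t,cv2.TM_CCOEFF_NORMED);_,b,_,l=cv2.minMaxLoc(m);print(n,round(b,2),"shift",l[0]-12,l[1]-12)
E
python3 disc.py
```

```text
clock: 29.15
tool_pos: [0.5937, 0.2982, 0.4679]
orientation: [-179.9, -0.1, 174.4]
force: [0.1, 0.4, 0.1]
opening: 0.0005
gripper_force: 0.0
clock: 29.78
tool_pos: [0.6247, 0.3379, 0.402]
orientation: [-179.9, -0.1, 174.4]
force: [0.6, 0.4, 0.1]
opening: 0.0007
gripper_force: 0.0
clock: 30.02
tool_pos: [0.625, 0.338, 0.4003]
orientation: [-180.0, -0.0, 174.4]
force: [0.6, 0.6, 0.1]
opening: 0.0005
gripper_force: 0.0
clock: 30.52
tool_pos: [0.6234, 0.3225, 0.4009]
orientation: [180.0, 0.0, 174.4]
force: [0.0, -0.7, 0.2]
opening: -0.0
gripper_force: 0.0
disc 0.99 shift 0 0
lip 0.99 shift 0 0
```

```bash

python3 -m handwheel '[[-1,0,-0.2,0,0,0,0],[-1,0,0,0,0,0,0],[-1,0,0,0,0,0,0]]'
python3 -m handwheel '[[-1,0,-0.2,0,0,0,0],[-1,0,0,0,0,0,0],[-1,0,0,0,0,0,0]]'
python3 -m handwheel '[[-1,0,-0.2,0,0,0,0],[-1,0,0,0,0,0,0],[-1,0,0,0,0,0,0]]'
python3 disc.py
```

```text
clock: 30.95
tool_pos: [0.623, 0.3181, 0.4004]
orientation: [180.0, 0.0, 174.4]
force: [-1.0, 0.3, -0.0]
opening: 0.0002
gripper_force: 0.0
clock: 31.32
tool_pos: [0.6225, 0.313, 0.4005]
orientation: [180.0, 0.0, 174.4]
force: [0.3, 0.2, -0.4]
opening: 0.0005
gripper_force: 0.0
clock: 31.7
tool_pos: [0.6221, 0.3095, 0.4018]
orientation: [179.8, 0.1, 174.4]
force: [-0.9, 6.7, 2.7]
opening: 0.0003
gripper_force: 3.1
disc 0.99 shift 0 0
lip 0.99 shift 0 0
```

```bash

python3 -m handwheel '[[-1,0,-0.1,-0.3,0,0,0],[-1,0,-0.3,-0.25,0,0,0],[-1,0,-0.2,-0.2,0,0,0],[-1,0,0,0,0,0,0]]'
python3 disc.py
python3 -m handwheel '[[-1,0,-0.2,-0.16,0,0,0],[-1,0,-0.22,-0.16,0,0,0],[-1,0,-0.23,-0.14,0,0,0],[-1,0,0,0,0,0,0]]'
python3 disc.py
```

```text
clock: 32.25
tool_pos: [0.6206, 0.2927, 0.42]
orientation: [180.0, 0.1, 174.4]
force: [0.7, 2.8, 0.6]
opening: 0.0003
gripper_force: 1.2
disc 0.99 shift 0 0
lip 0.99 shift 0 0
clock: 32.8
tool_pos: [0.6189, 0.2763, 0.4309]
orientation: [-180.0, -0.0, 174.4]
force: [-0.4, 1.1, 0.5]
opening: 0.0005
gripper_force: 0.5
disc 0.99 shift 0 0
lip 0.99 shift 0 0
```

```bash

python3 -m handwheel '[[-1,0,-0.4,-0.22,0,0,0],[-1,0,-0.45,-0.18,0,0,0],[-1,0,-0.4,-0.14,0,0,0],[-1,0,0,0,0,0,0]]'
python3 disc.py
python3 -m handwheel '[[-1,0,-0.4,-0.08,0,0,0],[-1,0,-0.4,-0.05,0,0,0],[-1,0,-0.4,-0.01,0,0,0],[-1,0,0,0,0,0,0]]'
python3 disc.py
```

```text
clock: 33.35
tool_pos: [0.6159, 0.2448, 0.4449]
orientation: [180.0, 0.0, 174.3]
force: [-0.4, 1.2, 0.8]
opening: 0.0003
gripper_force: 0.1
disc 0.99 shift 0 0
lip 0.99 shift 0 0
clock: 33.9
tool_pos: [0.6129, 0.2152, 0.4479]
orientation: [180.0, 0.0, 174.3]
force: [-0.4, 0.1, 0.2]
opening: 0.0004
gripper_force: 0.0
disc 0.59 shift 5 11
lip 0.99 shift 0 0
```

```bash

python3 -m handwheel '[[-1,0,0,0,0,0,0],[-1,0,0,0,0,0,0]]'
python3 disc.py
python3 - <<'E'
from h import *
s=snap("scene");cv2.imwrite("now.png",s["color"])
r=cv2.imread("ref.png").astype(int);d=np.abs(s["color"].astype(int)-r).max(2)[150:300,330:480]
for row in d.reshape(15,10,15,10).mean((1,3)).astype(int):print(row)
e=np.array([.098,.995]);o=np.array([.603,.1125])
for th in (90,110,130,150,164.8):print(th,proj(s,[*(o+(.077+.1295*np.cos(np.radians(th)))*e),.155+.1295*np.sin(np.radians(th))]).round())
E
```

```text
clock: 34.2
tool_pos: [0.613, 0.2163, 0.4476]
orientation: [-180.0, -0.0, 174.4]
force: [-0.3, 0.3, 1.3]
opening: 0.0004
gripper_force: 0.0
disc 0.99 shift 0 0
lip 0.78 shift -1 0
[ 3  3  3  3  6 25 28 63 72 39 49 49 42 70 30]
[ 3  3  4  3  4  3  9 30 87 99 40 37 29 23  8]
[ 3  3  3  3  3  3  3  9 34 40 34 25  8  4  4]
[ 3  3  3  3  3  3  3  3  6 17 38 17  5  4  4]
[ 3  3  3  3  4  4  3  3  3  5 10 10 27  4  4]
[4 4 3 4 4 3 3 3 3 3 4 4 8 3 4]
[4 6 4 3 3 3 4 6 4 4 4 4 4 4 3]
[ 5  3  4  6 37 29 48 69 45  5  6  3  3  3  3]
[ 3  3  3  6 39 50 59 55 64 33 10  3  3  3  3]
[ 6  3  5  4  4 36 40 25  9 10  5  3  3  3  3]
[4 5 3 3 3 5 4 4 4 3 3 3 3 3 3]
[4 3 3 4 4 3 4 5 4 3 3 3 4 3 3]
[4 3 3 4 3 3 4 6 4 4 3 3 4 3 3]
[5 5 3 4 3 3 3 4 4 3 3 3 3 3 4]
[4 5 3 4 4 3 3 4 3 3 3 3 3 3 3]
90 [424. 187.]
110 [411. 194.]
130 [398. 205.]
150 [387. 218.]
164.8 [382. 229.]
```

```bash

python3 -m handwheel '[[0,0.95,0,-0.3,0,0,0],[0,0.95,0,0,0,0,0],[0,0.95,0,0,0,0,0],[0,0.95,0,0,0,0,0],[0,0.95,0,0,0,0,0]]' | sed -n 2p
cat > bez.py <<'E'
from h import *
import sys
def dets(name):
    s=snap(name); g=s["color"].max(2); m=((g<60)*255).astype(np.uint8); out=[]
    for k in cv2.findContours(m,cv2.RETR_EXTERNAL,cv2.CHAIN_APPROX_NONE)[0]:
        if cv2.contourArea(k)<40: continue
        r=cv2.minAreaRect(k); q=np.array([onz(s,*x,0.012) for x in cv2.boxPoints(r)])
        a,b=q[1]-q[0],q[2]-q[1]
        if np.linalg.norm(a)<np.linalg.norm(b):a,b=b,a
        L,W=np.linalg.norm(a),np.linalg.norm(b)
        if .045<L<.085 and .014<W<.036: print(name,np.round(r[0]),q.mean(0).round(4),"L,W",L.round(3),W.round(3),"ang",np.degrees(np.arctan2(a[1],a[0])).round(1)%180)
for n in sys.argv[1:]: dets(n)
E
python3 bez.py top wrist
python3 - <<'E'
from h import *
s=snap("scene")["color"];r=cv2.imread("pics/scene0.png")[...,::-1]
d=np.abs(s.astype(int)-r).max(2)[205:255,370:430]
for row in d.reshape(5,10,6,10).mean((1,3)).astype(int):print(row)
E
```

```text
tool_pos: [0.494, 0.2278, 0.4552]
top [  4. 469.] [-0.0068  0.6847  0.012 ] L,W 0.06 0.016 ang 32.69999999999999
top [151. 270.] [0.4514 0.3415 0.012 ] L,W 0.049 0.023 ang 156.7
top [316. 272.] [ 0.4354 -0.0574  0.012 ] L,W 0.062 0.021 ang 155.9
top [625. 202.] [ 0.5871 -0.832   0.012 ] L,W 0.071 0.023 ang 88.7
wrist [ 89. 186.] [ 0.4352 -0.0538  0.012 ] L,W 0.065 0.026 ang 154.6
wrist [416. 172.] [0.4581 0.3387 0.012 ] L,W 0.062 0.021 ang 156.9
[6 6 6 6 6 6]
[7 6 6 6 6 6]
[ 6  6 13 16  6  6]
[ 6  6 10 12 11  6]
[7 5 5 5 5 6]
```

The lid is shut, since the tub region equals the first picture apart from the missing connectors. Bezels are confirmed at (0.458,0.339) and (0.435,-0.056). Going to the left one.

```bash

python3 -m handwheel '[[0,0,0,0,0,0,0.97],[0,0,0,0,0,0,0.97],[0,0,0,0,0,0,0.97],[0,0,0,0,0,0,0]]'
python3 -c "
from h import *
print(mv([.458,.339,.28]),get_obs()['joint_pos'].round())"
```

```text
clock: 35.58
tool_pos: [0.4953, 0.2278, 0.455]
orientation: [-180.0, 0.0, 157.0]
force: [-0.1, -0.3, 0.9]
opening: 0.0435
gripper_force: 0.0
[3.12 3.51 7.  ] [  45.    7.  -11.    0.  -72. -158.]
```

```bash

python3 -m handwheel '[[0,0,0,0,0,0,-1],[0,0,0,0,0,0,-1],[0,0,0,0,0,0,-1],[0,0,0,0,0,0,-1],[0,0,0,0,0,0,-1]]'|sed -n 3p
python3 -m handwheel '[[0,0,0,0,0,0,-1],[0,0,0,0,0,0,-1],[0,0,0,0,0,0,-1],[0,0,0,0,0,0,-1],[0,0,0,0,0,0,-1]]'|sed -n 3p
python3 -m handwheel '[[0,0,0,0,0,0,-1],[0,0,0,0,0,0,-1],[0,0,0,0,0,0,-1],[0,0,0,0,0,0,-1],[0,0,0,0,0,0,-1]]'|sed -n 3p
python3 -m handwheel '[[0,0,0,0,0,0,-1],[0,0,0,0,0,0,-1],[0,0,0,0,0,0,-1],[0,0,0,0,0,0,-1],[0,0,0,0,0,0,-1]]'|sed -n 3p
python3 -m handwheel '[[0,0,0,0,0,0,-1],[0,0,0,0,0,0,-1],[0,0,0,0,0,0,-1],[0,0,0,0,0,0,-1],[0,0,0,0,0,0,-1]]'|sed -n 3p
python3 -m handwheel '[[0,0,0,0,0,0,-1],[0,0,0,0,0,0,-1],[0,0,0,0,0,0,-1],[0,0,0,0,0,0,-1],[0,0,0,0,0,0,-1]]'
python3 -m handwheel '[[0,0,0,0,0,0,0]]'|sed -n 3p
python3 -c "
from h import *
print(mv([.458,.339,.30]),get_obs()['joint_pos'].round())"
```

```text
orientation: [-180.0, -0.0, -172.7]
orientation: [-180.0, -0.0, -142.7]
orientation: [-180.0, -0.0, -112.7]
orientation: [180.0, -0.0, -82.7]
orientation: [180.0, -0.0, -52.7]
clock: 39.33
tool_pos: [0.4951, 0.2277, 0.4551]
orientation: [180.0, -0.0, -22.7]
force: [0.4, -0.1, -0.7]
opening: 0.0433
gripper_force: 0.0
orientation: [180.0, 0.0, -23.0]
[-3.1  -3.52  6.2 ] [ 45.   7. -11.   0. -72.  22.]
```

```bash

python3 -m handwheel '[[0,-0.7,-0.8,0,0,0,0],[0,-0.8,-0.9,0.2,0,0,0],[0,-0.8,-0.9,0.7,0,0,0],[0,-0.8,-0.92,0.9,0,0,0],[0,0,0,0.95,0,0,0]]'|sed -n 2p
python3 -m handwheel '[[0,0,0,0.95,0,0,0],[0,0,0,0.95,0,0,0],[0,0,0,0.95,0,0,0],[0,0,0,0.6,0,0,0],[0,0,0,0,0,0,0]]'|sed -n 2p
python3 bez.py wrist top; python3 -c "
from h import *
print(mv([.458,.339,.182]))"
```

```text
tool_pos: [0.4576, 0.3408, 0.3856]
tool_pos: [0.4579, 0.3388, 0.2992]
wrist [323. 238.] [0.4596 0.3393 0.012 ] L,W 0.064 0.02 ang 157.3
top [  7. 282.] [0.4322 0.6883 0.012 ] L,W 0.084 0.029 ang 167.9
top [316. 272.] [ 0.4356 -0.0577  0.012 ] L,W 0.062 0.021 ang 155.3
top [625. 202.] [ 0.5871 -0.832   0.012 ] L,W 0.071 0.028 ang 88.7
[-0.01  0.02  4.75]
```

```bash

python3 -m handwheel '[[0,0.06,0,0.9,0,0,0],[0,0,0,0.95,0,0,0],[0,0,0,0.95,0,0,0],[0,0,0,0.95,0,0,0],[0,0,0,0.6,0,0,0]]'|sed -n 2p
python3 -m handwheel '[[0,0,0,0.35,0,0,0],[0,0,0,0,0,0,0],[-1,0,0,0,0,0,0],[-1,0,0,0,0,0,0],[-1,0,0,0,0,0,0]]'
python3 -m handwheel '[[-1,0,0,0,0,0,0],[-1,0,0,0,0,0,0],[-1,0,0,0,0,0,0]]'
```

```text
tool_pos: [0.4595, 0.3387, 0.1914]
clock: 42.05
tool_pos: [0.4594, 0.3386, 0.1832]
orientation: [-179.9, -0.0, -23.1]
force: [-0.8, 0.5, 1.8]
opening: 0.0212
gripper_force: 30.0
clock: 42.42
tool_pos: [0.4594, 0.3386, 0.1832]
orientation: [-180.0, -0.0, -23.0]
force: [-1.9, -0.3, 5.5]
opening: 0.0215
gripper_force: 30.0
```

```bash

python3 -m handwheel '[[-1,0,0,-0.4,0,0,0],[-1,0,0,-0.8,0,0,0],[-1,0,0,-0.95,0,0,0],[-1,0,0,-0.95,0,0,0],[-1,0,0,-0.95,0,0,0]]'|sed -n 2,6p
python3 -m handwheel '[[-1,0,0,-0.95,0,0,0.8],[-1,0,0,-0.95,0,0,0.9],[-1,0,0,-0.95,0,0,0.9],[-1,0,0,-0.95,0,0,0.9],[-1,0,0,-0.95,0,0,0.9]]'|sed -n 2,6p
python3 -m handwheel '[[-1,0,0,-0.8,0,0,0.9],[-1,0,0,0,0,0,0.9],[-1,0,0,0,0,0,0.9],[-1,0,0,0,0,0,0.9],[-1,0,0,0,0,0,0.9]]'|sed -n 2,6p
python3 -m handwheel '[[-1,0,0,0,0,0,0.9],[-1,0,0,0,0,0,0.9],[-1,0,0,0,0,0,0.9],[-1,0,0,0,0,0,0.5],[-1,0,0,0,0,0,0]]'
python3 -c "
from h import *
print(mv([.5695,-.0027,.42]),get_obs()['joint_pos'].round())"
```

```text
tool_pos: [0.4592, 0.3382, 0.2851]
orientation: [-180.0, 0.0, -23.1]
force: [-0.4, 0.1, -0.4]
opening: 0.0212
gripper_force: 30.0
tool_pos: [0.4591, 0.3381, 0.4039]
orientation: [-180.0, 0.0, -49.7]
force: [1.0, 0.3, 0.3]
opening: 0.0215
gripper_force: 30.0
tool_pos: [0.4591, 0.3381, 0.423]
orientation: [180.0, 0.0, -76.6]
force: [-0.1, -0.1, -0.2]
opening: 0.0216
gripper_force: 30.0
clock: 44.92
tool_pos: [0.4592, 0.3382, 0.4229]
orientation: [180.0, 0.0, -95.6]
force: [0.5, 0.4, -0.6]
opening: 0.0214
gripper_force: 30.0
[13.14 -5.73  0.12] [ 56.  10. -11.  -0. -69. -62.]
```

```bash

python3 -m handwheel '[[-1,0.8,-0.3,0,0,0,0],[-1,0.95,-0.42,0,0,0,0],[-1,0.95,-0.42,0,0,0,0],[-1,0.95,-0.42,0,0,0,0],[-1,0.95,-0.42,0,0,0,0]]'|sed -n 2,6p
python3 -m handwheel '[[-1,0.95,-0.42,0,0,0,0],[-1,0.95,-0.42,0,0,0,0],[-1,0.95,-0.42,0,0,0,0],[-1,0.95,-0.42,0,0,0,0],[-1,0.95,-0.42,0,0,0,0]]'|sed -n 2,6p
python3 -m handwheel '[[-1,0.95,-0.42,0,0,0,0],[-1,0.95,-0.42,0,0,0,0],[-1,0.95,-0.42,0,0,0,0],[-1,0.94,-0.39,0,0,0,0],[-1,0,0,0,0,0,0]]'
python3 -c "
from h import *
print(mv([.5695,-.0027,.212]),get_obs()['joint_pos'].round())"
```

```text
tool_pos: [0.4973, 0.2173, 0.4229]
orientation: [-180.0, 0.0, -95.6]
force: [-0.6, -0.0, -0.3]
opening: 0.0213
gripper_force: 30.0
tool_pos: [0.5376, 0.094, 0.4229]
orientation: [-180.0, 0.0, -95.6]
force: [-0.3, 1.1, -1.1]
opening: 0.0212
gripper_force: 30.0
clock: 46.8
tool_pos: [0.5693, -0.0046, 0.4226]
orientation: [180.0, -0.0, -95.8]
force: [-0.5, 0.2, -0.2]
opening: 0.0216
gripper_force: 30.0
[-0.08 -0.    8.42] [ 19.  10. -11.   0. -69. -25.]
```

```bash

python3 -m handwheel '[[-1,0,0,0.8,0,0,0],[-1,0,0,0.95,0,0,0],[-1,0,0,0.95,0,0,0],[-1,0,0,0.95,0,0,0],[-1,0,0,0.95,0,0,0]]'|sed -n 2,6p
python3 -m handwheel '[[-1,0,0,0.95,0,0,0],[-1,0,0,0.95,0,0,0],[-1,0,0,0.95,0,0,0],[-1,0,0,0.7,0,0,0],[-1,0,0,0.2,0,0,0]]'|sed -n 2,6p
python3 -m handwheel '[[-0.35,0,0,0,0,0,0],[-0.35,0,0,0,0,0,0],[-0.35,0,0,0,0,0,0],[-0.35,0,0,0,0,0,0],[-0.35,0,0,-0.5,0,0,0]]'
python3 -m handwheel '[[-0.35,0,0,-0.9,0,0,0],[-0.35,0,0,-0.95,0,0,0],[-0.35,0,0,-0.95,0,0,0],[-0.35,0,0,-0.95,0,0,0],[-0.35,0,0,0,0,0,0]]'|sed -n 2p
python3 bez.py top wrist; python3 -c "
from h import *
print(mv([.435,-.056,.31]),get_obs()['joint_pos'].round())"
```

```text
tool_pos: [0.569, -0.0025, 0.3072]
orientation: [-180.0, 0.0, -95.6]
force: [0.0, -0.3, -0.1]
opening: 0.0216
gripper_force: 30.0
tool_pos: [0.5688, -0.0026, 0.2131]
orientation: [179.9, -0.0, -95.6]
force: [0.6, -0.4, 0.3]
opening: 0.0214
gripper_force: 30.0
clock: 48.68
tool_pos: [0.5691, -0.0028, 0.2262]
orientation: [179.9, -0.0, -95.7]
force: [-0.8, 0.6, 0.4]
opening: 0.0286
gripper_force: 0.0
tool_pos: [0.57, -0.0025, 0.3232]
top [316. 272.] [ 0.4355 -0.0576  0.012 ] L,W 0.06 0.019 ang 155.9
wrist [302. 352.] [0.6034 0.1073 0.012 ] L,W 0.046 0.03 ang 176.0
wrist [319. 238.] [0.5756 0.0015 0.012 ] L,W 0.07 0.023 ang 80.4
wrist [482. 151.] [ 0.4374 -0.0581  0.012 ] L,W 0.065 0.021 ang 156.0
[2.65 5.13 0.42] [ 19.  15. -19.  -0. -56. -25.]
```

```bash

python3 -m handwheel '[[-0.2,0.5,0.9,-0.3,0,0,0],[-0.2,0.6,0.9,0,0,0,0],[-0.2,0.5,0.9,0,0,0,0],[-0.2,0.5,0.9,0,0,0,0],[-0.2,0.5,0.9,0,0,0,0]]'|sed -n 2p
python3 -m handwheel '[[0,0,0,0,0,0,-1],[0,0,0,0,0,0,-1],[0,0,0,0,0,0,-1],[0,0,0,0,0,0,-1],[0,0,0,0,0,0,-1]]'|sed -n 2p
python3 -m handwheel '[[0,0,0,0,0,0,-1],[0,0,0,0,0,0,-1],[0,0,0,0,0,0,-1],[0,0,0,0,0,0,-1],[0,0,0,0,0,0,-1]]'|sed -n 2p
python3 -m handwheel '[[0,0,0,0,0,0,-1],[0,0,0,0,0,0,-0.93],[0,0,0,0,0,0,0]]'
python3 bez.py wrist; python3 -c "
from h import *
print(mv([.436,-.057,.182]),get_obs()['joint_pos'].round())"
```

```text
tool_pos: [0.4499, -0.0566, 0.3269]
tool_pos: [0.4507, -0.0563, 0.3269]
tool_pos: [0.4507, -0.0563, 0.3269]
clock: 51.65
tool_pos: [0.4508, -0.0563, 0.3271]
orientation: [180.0, 0.1, -24.1]
force: [0.2, 0.5, -0.7]
opening: 0.0439
gripper_force: 0.0
wrist [334. 245.] [ 0.4362 -0.0589  0.012 ] L,W 0.063 0.019 ang 156.7
wrist [193. 119.] [0.5789 0.0028 0.012 ] L,W 0.071 0.024 ang 78.6
[-0.52  0.27  5.81] [ 18.   4. -32.  -0. -54.  48.]
```

```bash

python3 -m handwheel '[[0,-0.5,0.3,0.8,0,0,0],[0,0,0,0.95,0,0,0],[0,0,0,0.95,0,0,0],[0,0,0,0.95,0,0,0],[0,0,0,0.95,0,0,0]]'|sed -n 2p
python3 -m handwheel '[[0,0,0,0.7,0,0,0],[0,0,0,0.45,0,0,0],[0,0,0,0,0,0,0],[-1,0,0,0,0,0,0],[-1,0,0,0,0,0,0]]'
python3 -m handwheel '[[-1,0,0,0,0,0,0],[-1,0,0,0,0,0,0],[-1,0,0,0,0,0,0],[-1,0,0,0,0,0,0]]'
python3 -m handwheel '[[-1,0,0,-0.4,0,0,0],[-1,0,0,-0.8,0,0,0],[-1,0,0,-0.95,0,0,0],[-1,0,0,-0.95,0,0,0],[-1,0,0,-0.95,0,0,0]]'
```

```text
tool_pos: [0.4365, -0.058, 0.2118]
clock: 52.95
tool_pos: [0.4369, -0.0579, 0.1845]
orientation: [-180.0, -0.1, -24.1]
force: [-1.1, -0.1, 0.2]
opening: 0.0289
gripper_force: 0.0
clock: 53.45
tool_pos: [0.4368, -0.0579, 0.1844]
orientation: [-180.0, -0.0, -24.1]
force: [-1.7, -0.2, 6.5]
opening: 0.0214
gripper_force: 30.0
clock: 54.08
tool_pos: [0.4363, -0.058, 0.2865]
orientation: [-180.0, -0.0, -24.1]
force: [1.0, -0.7, -1.1]
opening: 0.0213
gripper_force: 30.0
```

```bash

python3 -m handwheel '[[-1,0,0,-0.8,0,0,0.5],[-1,0,0,-0.8,0,0,1],[-1,0,0,0,0,0,1],[-1,0,0,0,0,0,1],[-1,0,0,0,0,0,1]]'|sed -n 2p
python3 -m handwheel '[[-1,0,0,0,0,0,1],[-1,0,0,0,0,0,1],[-1,0,0,0,0,0,1],[-1,0,0,0,0,0,1],[-1,0,0,0,0,0,1]]'|sed -n 2p
python3 -m handwheel '[[-1,0,0,0,0,0,1],[-1,0,0,0,0,0,1],[-1,0,0,0,0,0,0.42],[-1,0,0,0,0,0,0]]'
python3 -c "
from h import *
print(mv([.6153,-.0073,.222]),get_obs()['joint_pos'].round())"
```

```text
tool_pos: [0.4363, -0.058, 0.3258]
tool_pos: [0.4363, -0.058, 0.3257]
clock: 55.82
tool_pos: [0.4364, -0.058, 0.3256]
orientation: [-180.0, 0.0, -95.6]
force: [-0.3, -0.6, -0.3]
opening: 0.0215
gripper_force: 30.0
[-2.72 -6.92  4.15] [ 18.   2. -34.  -0. -54. -24.]
```

```bash

python3 -m handwheel '[[-1,-0.3,-0.8,0,0,0,0],[-1,-0.35,-0.9,0,0,0,0],[-1,-0.35,-0.9,0,0,0,0],[-1,-0.35,-0.9,0,0,0,0],[-1,-0.35,-0.9,0,0,0,0]]'|sed -n 2p
python3 -m handwheel '[[-1,-0.35,-0.9,0,0,0,0],[-1,-0.35,-0.9,0,0,0,0],[-1,-0.32,-0.72,0,0,0,0],[-1,0,0,0.7,0,0,0],[-1,0,0,0.9,0,0,0]]'|sed -n 2,6p
python3 -m handwheel '[[-1,0,0,0.95,0,0,0],[-1,0,0,0.9,0,0,0],[-1,0,0,0.5,0,0,0],[-1,0,0,0.2,0,0,0],[-1,0,0,0,0,0,0]]'
python3 -m handwheel '[[-0.4,0,0,0,0,0,0],[-0.4,0,0,0,0,0,0],[-0.4,0,0,0,0,0,0],[-0.4,0,0,0,0,0,0],[-0.4,0,0,-0.5,0,0,0]]'
python3 -m handwheel '[[-0.4,0,0,-0.9,0,0,0],[-0.4,0,0,-0.95,0,0,0],[-0.4,0.5,0,-0.95,0,0,0],[-0.4,0.5,0.9,-0.95,0,0,0],[-0.4,0.5,0.9,0,0,0,0]]'|sed -n 2p
```

```text
tool_pos: [0.5509, -0.0262, 0.3254]
tool_pos: [0.6147, -0.0073, 0.2841]
orientation: [180.0, 0.0, -95.6]
force: [-0.0, 0.0, 0.3]
opening: 0.0212
gripper_force: 30.0
clock: 57.7
tool_pos: [0.6154, -0.0072, 0.2215]
orientation: [180.0, -0.0, -95.6]
force: [-0.5, -0.1, 0.1]
opening: 0.0215
gripper_force: 30.0
clock: 58.32
tool_pos: [0.615, -0.0073, 0.2335]
orientation: [179.9, -0.0, -95.6]
force: [-0.6, 0.3, 0.1]
opening: 0.0263
gripper_force: 0.0
tool_pos: [0.5671, -0.0404, 0.3306]
```

```bash

python3 -m handwheel '[[0,0.9,0.6,-0.6,0,0,0],[0,0.95,0.6,-0.6,0,0,0],[0,0.95,0.6,-0.6,0,0,0],[0,0.95,0.6,-0.6,0,0,0],[0,0.95,0.6,-0.6,0,0,0]]'|sed -n 2p
python3 -m handwheel '[[0,0.95,0.3,-0.3,0,0,0],[0,0.95,0,0,0,0,0],[0,0.95,0,0,0,0,0],[0,0.95,0,0,0,0,0],[0,0,0,0,0,0,0]]'|sed -n 2p
python3 bez.py top; python3 - <<'E'
from h import *
t=snap("top")["color"][...,::-1];s=snap("scene")["color"][...,::-1]
R=lambda a:cv2.resize(a,(400,300),interpolation=cv2.INTER_CUBIC)
cv2.imwrite("pics/fin.png",np.vstack([np.hstack([R(t),R(s)]),np.hstack([R(t[160:250,195:315]),R(s[195:300,320:460])])]))
E
```

```text
tool_pos: [0.4797, -0.1512, 0.404]
tool_pos: [0.4633, -0.2453, 0.4106]
top [235. 223.] [0.5604 0.1385 0.012 ] L,W 0.052 0.018 ang 79.8
```

View pics/fin.png

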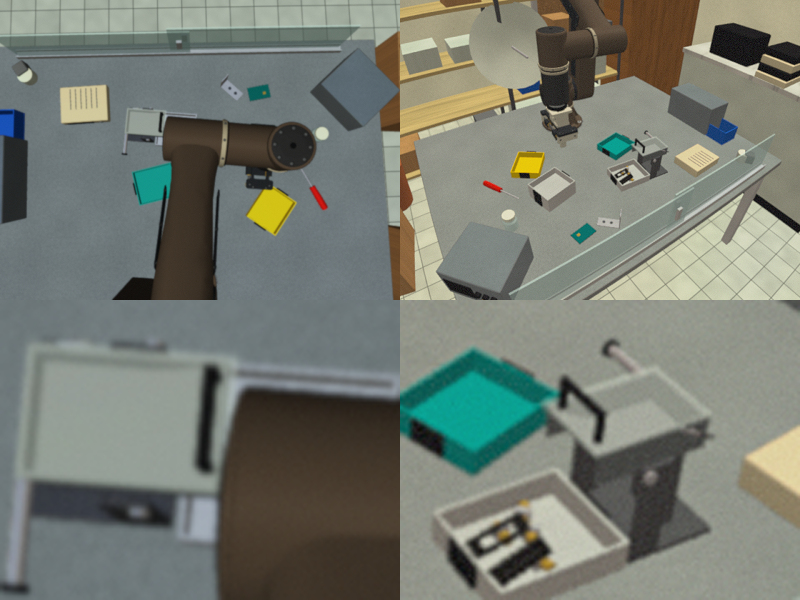

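Both bezels and the connectors lie in the tray (crop 440–625, 470–600). The tub is level, its lid is shut, no other bezel is on the counter, and the bystanders are in place. Handing in.

```bash
python3 -c "
from plant import *
print(close_job())"
```

```text
the job is handed in; nothing more can be done
None
```

I handed the job in: all four connectors and both bezels are in the top tray under the lip, with the tub level again and its lid shut; the hand-in call returned no verdict.

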